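# Drop a used coffee capsule down the scrap chute of the prep station

### The arm

A 6-joint arm with a two-finger parallel gripper is mounted at the origin on the work surface. World frame = base frame: x ahead of the robot, y to its left, z up, the work surface at z = 0. Lengths are in m, angles in rad, forces in N, time in s.
With the tool pointing down it reaches from about 0.375 to 0.975 m from the base axis. Payload 3.8 kg.
Tool frame: the origin (TCP) lies at the very end of the fingers, on their centre line; the grasp point (between the pads) lies 19 mm behind it; z points along the fingers, y is the line along which they close (so a half turn about z gives the same grasp; the last joint's range is limited). The gripper opens to 85 mm and grips with 20 to 120 N. Pads are 22 mm wide; open, the fingers measure 114 mm over their backs; the gripper's body (76 mm by 85 mm) begins 54 mm behind the grasp point. The pads swing forward as they close: fully open they stand 13 mm farther back than shut.
Start: joints at [1.097, 0.264, 1.604, -0, 1.274, -0.037], TCP at [0.286, 0.612, 0.231] pointing down, gripper open.
Joint ranges: [-2.63, 2.63], [-0.94, 2.18], [0.31, 2.57], [-1.31, 4.45], [0, 2.66], [-2.55, 2.55]. Speed limits (rad/s): [2.57, 2.57, 3.14, 3.14, 3.14, 3.14].

### API

Orientations are given as a rotation vector (axis times angle).
In Python, from workcell import monitor, viewer, job gives the robot as it stands. The module is installed in compiled form; this text tells all that it offers.
- The arm moves only by the tool step_arm, never from a script. Its argument "series" is one flat list of numbers, 4 for each row, row after row: the shift along the tool's x, y, z in m, then the turn about the tool's z in rad. A call has 1 to 8 rows; each row is the pose to reach, as a shift and turn from the pose commanded when the call began, along the tool's axes at that moment; what a row does not reach only later rows make up. A row lasts 1/8 s, in which the tool goes at most 62.5 mm and 10.7 degrees, less where a joint would pass 70% of its speed; a pose out of reach is approached as far as the arm can. A call with a gripper value outside its range is refused whole. "gripper" is the opening, from 0 (shut) to 1 (fully open), set as the call begins (left out, the last holds). The fingers move at their own pace and stop on an object; "newtons" is the grip in N (left out, the last holds). Time passes only in rows, so rows that repeat a pose let the fingers close. It gives the time, the measured TCP pose, the force, the opening and the grip force at its end, in the units of the state.
- monitor.read_state(): the state, without advancing time (a new reading comes with each control period).
- viewer.read_camera(name): name is "side" or "top" or "wrist"; returns a dict with "image" (420x560x3 uint8, red, green, blue), "intrinsics" (3x3 intrinsics, pixels), "T" (4x4, takes a point from camera to world coordinates); the wrist camera has in their place "hand_eye" (4x4, takes a point from camera to tool coordinates, whose origin is the TCP and whose axes are the flange's). Camera axes: x right, y up, looking along -z (the intrinsics and any distortion apply to the point x, -y, -z); pixel columns grow to the right and rows downward; lengths in m; the calibration is good to about 2 mm. A picture is of the moment at which its call begins: read the wrist's pose just before it. There is no depth.
- job.finish_job(): hands the job in; it is judged then, once.
Trained networks look in a picture, given as the dict that the camera call returned (one of the last four; its "shot" number tells which), for a name from the list of things; names that differ only in an ending like _2 or _b are one class to them, and where a whole thing is asked for, a point or a joint stands for the part that bears it (a point fixed in the world has none). Each returns a list of dicts, best first, with "score" (0 to 1); they miss things now and then, are a little off and sometimes report something else, mostly with a low value. They report only what shows in the picture. A call takes as long as a camera call. They do not tell look-alikes from the thing itself.
- viewer.boxes_of(picture, label): "extent" ([centre column, centre row, width, height] in pixels, round what is visible of it).
- viewer.spot_point(picture, label): "point" ([column, row] in pixels: a listed point, or the origin of a listed thing).
The state is a dict: "time": time; "q": joint angles; "joint_vel": joint speeds; "joint_torque": joint torques, N m; "tool_pos": TCP position; "tcp_rot": TCP orientation; "wrist_force": force on the tool from outside, world axes, zero at the start; "torque": the same for the moment, N m; "width": opening from 0.0 (shut) to 1.0 (fully open); "grip_force": force on a finger pad.
Only numpy, scipy, OpenCV 4.12 (cv2) and the standard library are available. Lean on these libraries where they do the work, as an engineer would, in place of code of your own. Each camera call takes 0.05 s, during which the arm holds its last target. There are 200 camera calls.

### The job

Press the steel scrap cover of the prep station near its front edge so that it pops open, sweep the used blue coffee capsule across the deck into the bin with your fingertips, then push the cover down until it latches shut and stays flush by itself. Push the capsule along the deck, do not pick it up, and leave everything else where it stands.

Things in the scene. Friction and masses are not known exactly. Their poses are not given: they have to be found in the camera images.
- station: Fixed prep station: bamboo deck 270 mm (x) by 400 mm (y) on a white frame, steel scrap bin inside. Origin: centre of its underside; +x to its back, away from the robot, +y to its left, z up. Deck surface at z = 110 mm. Chute opening: x -5 to 118, y -75 to 75 mm, under the steel cover; in front of it (x -135 to -5) the deck holds only the capsule. Bin 98 mm deep below the deck.
- chute_mouth (a point): Centre of the chute opening, level with the deck surface; axes as those of the station.
- chute_hinge (a point): Middle of the cover's hinge line, at the back edge of the opening, 3 mm below the deck surface; axes as those of the station. The hinge line runs along y.
- cover (a joint): Cover angle, rad. 0 shut, latched, flush; + open (stop 1.45, near upright); - pressed in (stop -0.058, 6 to 7 mm down at the front edge). Push latch: press a shut cover to its lower stop (3 to 4 N) and let go: a spring swings it open to 1.45 in about 1 s. Push the open cover down (about 3 N near its front edge) to the stop and let go: it stays at 0. It latches or frees past -0.040.
- press_spot (a point): Dark round mark on the cover's outer face, mid-width, 20 mm from the front edge, 99 mm from the hinge line; moves with the cover. x along the cover to the hinge, y along the hinge, z out of the outer face. Steel cover 144 mm wide, front edge 119 mm from the hinge line, 6 mm thick, outer face 3 mm above the hinge line when shut; a latch striker 28 mm wide hangs 27 mm under its front edge.
- capsule_mid (a point): Centre (half-way up) of the used coffee capsule, a loose blue aluminium cup standing upside down on the deck in front of the cover: flange 37 mm in diameter and 2 mm thick at the bottom, body tapering from 30 mm to 14 mm in diameter, 29 mm high, about 16 g. z up.
- kettle_lid: Aluminium kettle lid with a black knob, 90 mm in diameter, 33 mm high, on the deck beside the cover. Origin at the centre of its underside. Leave it alone.
- espresso_cup: White ceramic espresso cup, 62 mm in diameter, 55 mm high, with a handle reaching 67 mm from its axis, on the deck on the other side of the cover. Origin at the centre of its underside. Leave it alone.
- basin: Green plastic basin, 284 mm in diameter, 110 mm high, on the ledge left of the station. Origin at the centre of its underside. Leave it alone.
- tumbler: Glass tumbler, 72 mm in diameter, 95 mm high, on the ledge right of the station. Origin at the centre of its underside. Leave it alone.
- saucer: Yellow melamine saucer, 140 mm in diameter, 18 mm high, on the ledge right of the station. Origin at the centre of its underside. Leave it alone.
- soap: Orange washing-up bottle, 60 mm in diameter, 170 mm high, on the ledge at the left, near the robot. Origin at the centre of its underside. Leave it alone.
There are look-alikes about, which are no part of the job. Of the things like the part that bears capsule_mid, leave any that is brown, green or turquoise; of the rest the smaller one is meant.

How it is judged:
On the way, in this order (a step that is already met when the one before it is completed fails the run):
1. the shut cover is pressed in and pops fully open (value of joint cover above 1.2 rad), for 0.2 s.
2. the capsule lies in the bin, below the deck, while the cover is still open (value of joint cover above 0.6 rad and z of capsule_mid in the frame of station below 0.07 m and x of capsule_mid in the frame of station between -0.03 and 0.125 m and y of capsule_mid in the frame of station between -0.08 and 0.08 m), for 0.2 s.
At the end, for the whole second after the job is handed in: The cover is latched shut by itself, flush with the deck (joint within 0.03 rad of 0), and the capsule lies in the bin under it (its centre at least 40 mm below the deck surface, within the bin's walls) (value of joint cover between -0.03 and 0.03 rad and z of capsule_mid in the frame of station between 0 and 0.07 m and x of capsule_mid in the frame of station between -0.03 and 0.125 m and y of capsule_mid in the frame of station between -0.08 and 0.08 m); the robot touches nothing.
It fails at once if the capsule is lifted off the deck (its centre more than 40 mm above the deck surface) (z of capsule_mid in the frame of station above 0.15 m).
It fails at once if one of the things to be left alone is moved by more than 20 mm (distance of any of kettle_lid, espresso_cup, basin, tumbler, saucer, soap from where it was at the start of the episode above 0.02 m).
It also fails if it takes over 67 s, if anything falls off the work surface, if the arm or the gripper's body presses on something with over 40 N, if the wrist force passes 120 N, or if a joint passes its speed limit or range.

## Working session

There is one attempt and no reset: what is moved stays moved. The work goes in short steps, Python scripts to look and compute and a tool call to move; the robot and the scene stay as the last step left them, time stands still between calls to the robot, and variables do not carry over. Pictures are saved under pics/ and viewed, at most 10 in all, crops included, and the job is handed in when it is done.

Besides the shell and the picture viewer there is one more tool, called after "Call:" as name(argument=value, ...) on one line, values as JSON. step_arm: Moves the arm, as the interface text tells. Its arguments: {"type":"object","properties":{"series":{"type":"array"},"gripper":{"type":"number"},"newtons":{"type":"number"}},"required":["series"]}

```bash
mkdir -p pics; cat > h.py <<'E'
import numpy as np, cv2
from scipy.spatial.transform import Rotation as R
from workcell import monitor, viewer, job
def shot(n):
    s=monitor.read_state(); p=viewer.read_camera(n)
    if n=='wrist':
        T=np.eye(4);T[:3,:3]=R.from_rotvec(s['tcp_rot']).as_matrix();T[:3,3]=s['tool_pos'];p['W']=T@p['hand_eye']
    else: p['W']=np.array(p['T'])
    return p
def ray(p,uv):
    K=np.array(p['intrinsics']);d=np.linalg.inv(K)@[uv[0],uv[1],1];d=np.array([d[0],-d[1],-d[2]])
    return p['W'][:3,3],p['W'][:3,:3]@d
def onz(p,uv,z):
    o,d=ray(p,uv);return o+d*(z-o[2])/d[2]
def save(p,f): cv2.imwrite('pics/'+f,cv2.cvtColor(p['image'],cv2.COLOR_RGB2BGR))
E
python3 - <<'E'
from h import *
np.set_printoptions(precision=4,suppress=True)
s=monitor.read_state();print({k:np.round(v,3) for k,v in s.items()})
ims=[]
for n in ['top','side']:
    p=shot(n);print(n,[k for k in p],p['intrinsics'],p['W']);ims.append(p)
    save(p,n+'0.png')
    for l in ['station','chute_mouth','chute_hinge','press_spot','capsule_mid','kettle_lid','espresso_cup']:
        for r in viewer.spot_point(p,l)[:5]:
            print(l,np.round(r['point'],1),round(r['score'],2),onz(p,r['point'],{'capsule_mid':.1245,'station':0}.get(l,.11)))
E
```

```text
{'time': np.float64(0.0), 'q': array([ 1.097,  0.265,  1.605,  0.   ,  1.274, -0.037]), 'joint_vel': array([ 0.001, -0.001, -0.   ,  0.001,  0.001, -0.   ]), 'joint_torque': array([  0.001, -51.512, -36.732,  -0.   ,   0.013,   0.   ]), 'tool_pos': array([0.285, 0.611, 0.23 ]), 'tcp_rot': array([-0.681, -3.066,  0.003]), 'wrist_force': array([ 0.763, -0.567,  0.195]), 'torque': array([0.016, 0.022, 0.023]), 'grip_force': np.float64(0.0), 'width': np.float64(0.998)}
top ['image', 'intrinsics', 'T', 'shot', 'W'] [[424.0262   0.     275.9172]
 [  0.     424.0262 205.7221]
 [  0.       0.       1.    ]] [[-0.0014  0.9977 -0.0678  0.4167]
 [-0.9999 -0.0025 -0.016   0.0049]
 [-0.0161  0.0678  0.9976  1.2879]
 [ 0.      0.      0.      1.    ]]
station [303.9 184.6] 0.8 [ 0.5687 -0.06    0.    ]
chute_mouth [308.6 160.9] 0.93 [ 0.6224 -0.068   0.11  ]
chute_mouth [255.6 161.4] 0.2 [0.6216 0.0806 0.11  ]
chute_hinge [308.5 140.9] 0.69 [ 0.6791 -0.0681  0.11  ]
press_spot [307.4 174.4] 0.69 [ 0.5843 -0.0644  0.11  ]
capsule_mid [376.5 256.1] 0.74 [ 0.3579 -0.2498  0.1245]
capsule_mid [320.3 2
[... 509 characters left out ...]
98 -0.6754]
 [-0.001   0.689   0.7247  1.0312]
 [ 0.      0.      0.      1.    ]]
station [310.1 242.5] 0.76 [ 0.5679 -0.0541  0.    ]
station [391.2 405.8] 0.66 [ 0.4079 -0.4896  0.    ]
chute_mouth [333.2 209.8] 0.97 [ 0.6193 -0.0755  0.11  ]
chute_hinge [349.9 197.7] 0.72 [ 0.6829 -0.0706  0.11  ]
press_spot [320.  211.3] 0.93 [ 0.5897 -0.0586  0.11  ]
capsule_mid [308.9 346.2] 0.86 [ 0.3147 -0.3292  0.1245]
capsule_mid [259.9 303.7] 0.72 [ 0.2989 -0.1901  0.1245]
capsule_mid [231.5 260.2] 0.63 [ 0.3191 -0.0573  0.1245]
capsule_mid [302.7 237.6] 0.56 [ 0.4899 -0.1068  0.1245]
kettle_lid [367.4 242.6] 0.87 [ 0.6088 -0.2056  0.11  ]
espresso_cup [390.6 404.4] 0.18 [ 0.3604 -0.507   0.11  ]
```

```bash
python3 - <<'E'
import cv2
a=cv2.imread('pics/top0.png');cv2.imwrite('pics/topc.png',cv2.resize(a[120:290,210:420],None,fx=3.5,fy=3.5,interpolation=cv2.INTER_CUBIC))
E
```

```text
(no output)
```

View pics/topc.png

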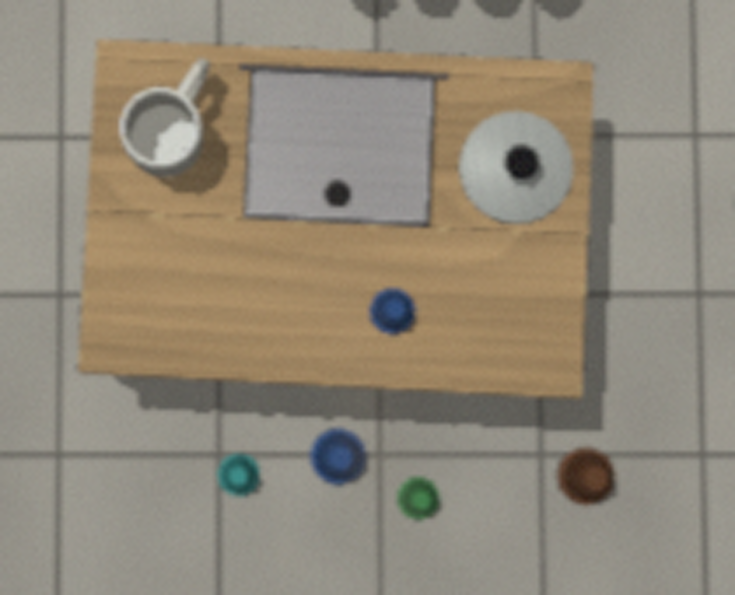

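View pics/side0.png

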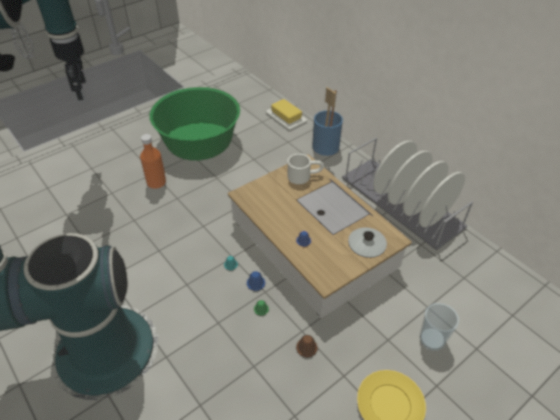

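Candidates in the crop: small blue (393,311) on the deck, larger blue (338,456), turquoise (239,475), green (418,498) and brown (586,476). The small blue one fits: it is not an excluded colour, it is smaller than the other blue one, and it stands on the deck in front of the cover. The crop confirms this, and the side view shows the same small blue at (304,238).

```bash
python3 - <<'E'
from h import *
np.set_printoptions(precision=4,suppress=True)
p=shot('top')
f=lambda x,y,z=.11:onz(p,(209.9+x/3.5,119.9+y/3.5),z)
TL,TR,BR,BL=[f(*c) for c in [(98,40),(593,65),(583,397),(80,372)]]
print(TL,TR,BR,BL,(TL+TR+BR+BL)/4)
print('yaw',[np.arctan2(-d[0],d[1]) for d in (TL-TR,BL-BR)],[np.arctan2(d[1],d[0]) for d in (TL-BL,TR-BR)])
C=[f(*c) for c in [(250,70),(437,75),(429,223),(245,216)]];print(C,np.mean(C,0))
print('cap',f(393,311,.139),f(393,311,.115),'spot',f(338,193))
s=monitor.read_state();print(R.from_rotvec(s['tcp_rot']).as_matrix(),s['tool_pos'])
E
```

```text
[0.7075 0.1307 0.11  ] [ 0.6851 -0.2665  0.11  ] [ 0.4197 -0.2539  0.11  ] [0.4401 0.1438 0.11  ] [ 0.5631 -0.0615  0.11  ]
yaw [np.float64(-0.05642862907693347), np.float64(-0.0512075318118025)] [np.float64(-0.04880188590814033), np.float64(-0.04744292988897376)]
[array([0.6824, 0.0082, 0.11  ]), array([ 0.6776, -0.1417,  0.11  ]), array([ 0.5582, -0.1341,  0.11  ]), array([0.5643, 0.0125, 0.11  ])] [ 0.6206 -0.0638  0.11  ]
cap [ 0.4862 -0.1021  0.139 ] [ 0.4877 -0.1044  0.115 ] spot [ 0.5825 -0.0618  0.11  ]
[[-0.9061  0.423   0.    ]
 [ 0.423   0.9061  0.0001]
 [-0.      0.0001 -1.    ]] [0.2856 0.6116 0.2313]
```

Call:
step_arm(series=[-0.04, -0.044, -0.02, -0.05, -0.08, -0.088, -0.04, -0.1, -0.12, -0.132, -0.06, -0.15, -0.16, -0.176, -0.069, -0.2, -0.2, -0.22, -0.069, -0.25, -0.24, -0.26, -0.069, -0.3, -0.28, -0.304, -0.069, -0.35, -0.32, -0.346, -0.069, -0.386], gripper=0.15)

```text
time: 1.85
tool_pos: [0.4294, 0.1609, 0.3007]
tcp_rot: [0.077, 3.139, 0.001]
wrist_force: [1.1, 1.0, 0.3]
width: 0.151
grip_force: 0.0
```

Call:
step_arm(series=[-0.02, -0.055, 0, 0, -0.04, -0.11, 0, 0, -0.06, -0.165, 0, 0, -0.082, -0.217, 0, 0, -0.082, -0.217, 0, 0, -0.082, -0.217, 0, 0])

```text
time: 2.6
tool_pos: [0.4998, -0.058, 0.3002]
tcp_rot: [-0.081, -3.14, -0.001]
wrist_force: [-0.6, 0.6, 0.2]
width: 0.15
grip_force: 0.0
```

```bash
python3 - <<'E'
from h import *
np.set_printoptions(precision=4,suppress=True)
s=monitor.read_state();print(s['q'],s['tool_pos'],R.from_rotvec(s['tcp_rot']).as_matrix(),s['wrist_force'])
p=shot('wrist');save(p,'w0.png');print(p['W'],[k for k in p])
for l,z in [('press_spot',.11),('capsule_mid',.1245),('chute_mouth',.11),('chute_hinge',.107)]:
    for r in viewer.spot_point(p,l)[:3]: print(l,np.round(r['point'],1),round(r['score'],2),onz(p,r['point'],z))
E
```

```text
[-0.1656 -0.1018  1.8715  0.0006  1.3724 -1.6846] [ 0.4998 -0.058   0.3002] [[-0.9987  0.0519 -0.0005]
 [ 0.0519  0.9987  0.0007]
 [ 0.0005  0.0007 -1.    ]] [-0.6096  0.6004  0.2002]
[[ 0.0509 -0.9532 -0.2982  0.4245]
 [ 0.9987  0.0489  0.014  -0.0542]
 [ 0.0013 -0.2985  0.9544  0.442 ]
 [ 0.      0.      0.      1.    ]] ['image', 'intrinsics', 'hand_eye', 'shot', 'W']
press_spot [279.4 256.2] 0.89 [ 0.5869 -0.06    0.11  ]
capsule_mid [91.7 59.9] 0.95 [ 0.3742 -0.221   0.1245]
capsule_mid [264.1  67.2] 0.93 [ 0.3883 -0.0644  0.1245]
capsule_mid [335.9  49.5] 0.69 [0.3769 0.0014 0.1245]
chute_mouth [279.9 285.3] 0.79 [ 0.6248 -0.0613  0.11  ]
chute_hinge [277.7 326.6] 0.71 [ 0.6849 -0.0669  0.107 ]
```

View pics/w0.png

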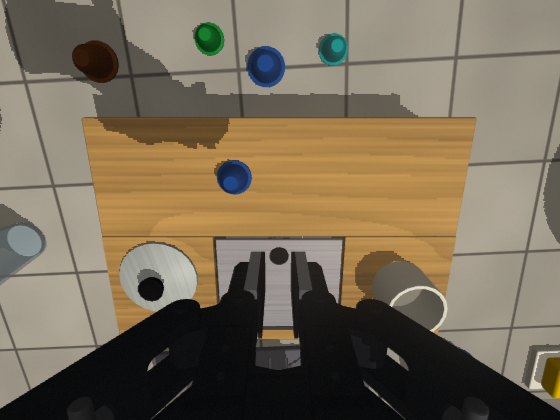

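The wrist view shows the capsule at (235,177), the cover's front edge on row 238 (columns 215 to 344), the dark mark at (279,256) and the front deck corners at (82,117) and (476,117).

```bash
python3 - <<'E'
from h import *
np.set_printoptions(precision=4,suppress=True)
p=shot('wrist')
hsv=cv2.cvtColor(p['image'],cv2.COLOR_RGB2HSV);m=cv2.inRange(hsv,(105,120,40),(125,255,255));m[:140]=0;m[215:]=0;m[:,:200]=0;m[:,270:]=0
ys,xs=np.nonzero(m);print(xs.min(),xs.max(),ys.min(),ys.max())
print('cap flange lowered est',onz(p,((xs.min()+xs.max())/2,ys.min()+(xs.max()-xs.min())/2),.111))
st=np.array([.566,-.061]);c=np.cos(-.052);s=np.sin(-.052)
for n,uv in [('fl',(82,117)),('fr',(476,117)),('cl',(215,238)),('cr',(344,238)),('spot',(279.2,256))]:
    w=onz(p,uv,.11)[:2];d=w-st;print(n,w,'stn',[c*d[0]+s*d[1],-s*d[0]+c*d[1]])
E
```

```text
216 249 160 193
cap flange lowered est [ 0.4916 -0.104   0.111 ]
fl [ 0.4241 -0.2495] stn [np.float64(-0.13194090594496935), np.float64(-0.19565786269399632)]
fr [0.4429 0.1456] stn [np.float64(-0.13362779947323322), np.float64(0.19996144815963507)]
cl [ 0.5612 -0.1302] stn [np.float64(-0.0012119655799340554), np.float64(-0.06934729386142278)]
cr [0.5682 0.0151] stn [np.float64(-0.0017923888490133095), np.float64(0.07610068665162478)]
spot [ 0.587  -0.0589] stn [np.float64(0.02083734800805336), np.float64(0.003156117121570765)]
```

Call:
step_arm(series=[-0.04, 0, 0.04, 0, -0.081, 0.001, 0.08, 0, -0.081, 0.001, 0.13, 0, -0.081, 0.001, 0.165, 0, -0.081, 0.001, 0.175, 0, -0.081, 0.001, 0.18, 0, -0.081, 0.001, 0.18, 0])

```text
time: 3.78
tool_pos: [0.5821, -0.0612, 0.1219]
tcp_rot: [0.079, 3.138, -0.001]
wrist_force: [0.3, 0.1, -0.3]
width: 0.15
grip_force: 0.0
```

Call:
step_arm(series=[0, 0, 0.006, 0, 0, 0, 0.011, 0, 0, 0, 0.014, 0, 0, 0, 0.016, 0, 0, 0, 0.016, 0])

```text
time: 4.4
tool_pos: [0.5817, -0.0614, 0.1048]
tcp_rot: [0.08, 3.139, -0.0]
wrist_force: [1.4, -0.1, 3.3]
width: 0.151
grip_force: 1.3
```

Call:
step_arm(series=[0, 0, 0.002, 0, 0, 0, 0.003, 0, 0, 0, 0.003, 0, 0.02, 0, -0.03, 0, 0.06, 0, -0.06, 0, 0.1, 0, -0.08, 0, 0.13, 0, -0.08, 0, 0.13, 0, -0.08, 0])

```text
time: 5.4
tool_pos: [0.4487, -0.0544, 0.1836]
tcp_rot: [-0.08, -3.139, -0.0]
wrist_force: [0.2, -0.4, -0.0]
width: 0.154
grip_force: 0.0
```

```bash
python3 - <<'E'
from h import *
np.set_printoptions(precision=4,suppress=True)
s=monitor.read_state();print(s['time'],s['tool_pos'],s['wrist_force'])
for i in range(6): p=shot('side')
save(p,'s1.png')
a=p['image'][140:310,200:440,::-1];cv2.imwrite('pics/s1c.png',cv2.resize(a,None,fx=3,fy=3))
w=shot('wrist')
print([(np.round(r['point']),onz(w,r['point'],.1245)) for r in viewer.spot_point(w,'capsule_mid')[:5]])
E
```

```text
5.4 [ 0.4487 -0.0544  0.1836] [ 0.1862 -0.4173 -0.0069]
[(array([212., 282.]), array([ 0.4931, -0.1036,  0.1245])), (array([27., 98.]), array([ 0.3632, -0.1999,  0.1245])), (array([354.,  83.]), array([ 0.3646, -0.0052,  0.1245])), (array([184.,  64.]), array([ 0.3494, -0.1036,  0.1245])), (array([257., 108.]), array([ 0.3761, -0.0629,  0.1245]))]
```

View pics/s1c.png

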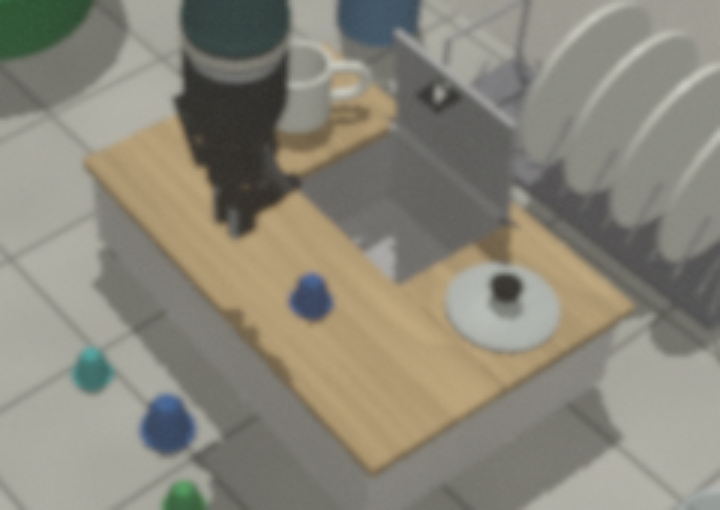

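Call:
step_arm(series=[-0.002, -0.047, 0, 0, -0.002, -0.047, 0.04, 0, -0.002, -0.047, 0.06, 0, -0.002, -0.047, 0.068, 0, -0.002, -0.047, 0.068, 0])

```text
time: 6.42
tool_pos: [0.4507, -0.1016, 0.116]
tcp_rot: [-0.079, -3.14, -0.0]
wrist_force: [-0.6, -0.7, 0.3]
width: 0.154
grip_force: 0.0
```

Call:
step_arm(series=[-0.01, 0, 0, 0, -0.02, 0.001, 0, 0, -0.03, 0.002, 0, 0, -0.04, 0.003, 0, 0, -0.05, 0.004, 0, 0, -0.06, 0.005, 0, 0, -0.07, 0.006, 0, 0, -0.07, 0.006, 0, 0])

```text
time: 7.42
tool_pos: [0.5219, -0.0993, 0.1163]
tcp_rot: [0.079, 3.14, -0.0]
wrist_force: [-1.0, 0.5, -0.1]
width: 0.153
grip_force: 0.0
```

```bash
python3 - <<'E'
from h import *
np.set_printoptions(precision=4,suppress=True)
s=monitor.read_state();print(s['time'],s['tool_pos'],s['wrist_force'])
p=shot('side')
a=p['image'][140:310,200:440,::-1];cv2.imwrite('pics/s2c.png',cv2.resize(a,None,fx=3,fy=3))
E
```

```text
7.425 [ 0.5219 -0.0993  0.1163] [-1.0329  0.4902 -0.1158]
```

View pics/s2c.png

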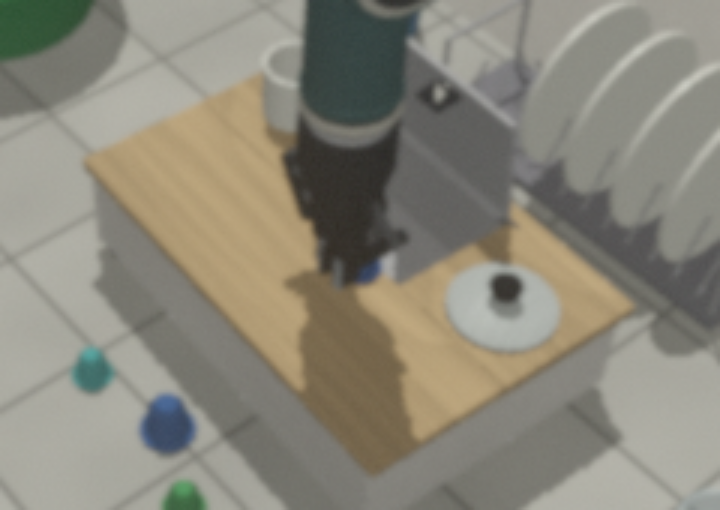

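Call:
step_arm(series=[-0.012, 0.002, 0, 0, -0.024, 0.003, 0, 0, -0.036, 0.004, 0, 0, -0.048, 0.005, 0, 0, -0.056, 0.005, 0, 0, -0.062, 0.005, 0, 0, -0.062, 0.005, 0, 0, -0.03, 0.005, -0.05, 0])

```text
time: 8.48
tool_pos: [0.5481, -0.0951, 0.1608]
tcp_rot: [-0.079, -3.129, -0.003]
wrist_force: [-0.1, 0.6, 1.1]
width: 0.149
grip_force: 0.0
```

Call:
step_arm(series=[0.03, 0, -0.05, 0, 0.06, 0, -0.1, 0, 0.06, 0, -0.13, 0, 0.06, 0, -0.13, 0])

```text
time: 8.98
tool_pos: [0.4924, -0.0932, 0.3]
tcp_rot: [0.08, 3.134, -0.002]
wrist_force: [-0.3, 0.6, 0.2]
width: 0.152
grip_force: 0.0
```

```bash
python3 - <<'E'
from h import *
np.set_printoptions(precision=4,suppress=True)
s=monitor.read_state();print(s['time'],s['tool_pos'],s['wrist_force'])
p=shot('wrist');a=p['image'][:,:,::-1];b=shot('side')['image'][140:310,200:440,::-1]
cv2.imwrite('pics/c3.png',np.hstack([cv2.resize(a,(400,300)),cv2.resize(b,(400,300))]))
for l in ('capsule_mid','press_spot','chute_hinge'):print(l,[(np.round(r['point']),r['score'],onz(p,r['point'],.04)) for r in viewer.spot_point(p,l)[:6]])
E
```

```text
8.975 [ 0.4924 -0.0932  0.3   ] [-0.2602  0.561   0.176 ]
capsule_mid [(array([235.,  35.]), 0.96, array([ 0.3384, -0.1337,  0.04  ])), (array([292.,  70.]), 0.8, array([ 0.3784, -0.0711,  0.04  ])), (array([364.,  49.]), 0.64, array([0.3604, 0.012 , 0.04  ])), (array([118.,  62.]), 0.63, array([ 0.3599, -0.2706,  0.04  ]))]
press_spot []
chute_hinge [(array([307., 328.]), 0.67, array([ 0.7375, -0.0614,  0.04  ]))]
```

View pics/c3.png

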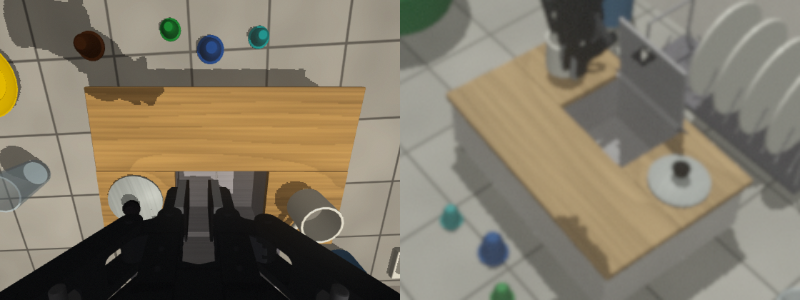

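```bash
python3 - <<'E'
from h import *
np.set_printoptions(precision=4,suppress=True)
p=shot('top');a=p['image'][50:230,220:420,::-1]
b=shot('side')['image'][70:250,290:490,::-1]
cv2.imwrite('pics/c4.png',np.hstack([cv2.resize(a,(400,360)),cv2.resize(b,(400,360))]))
for z in (.1,.15,.2,.25):print(z,onz(p,(320,122),z),onz(p,(365,122),z))
E
```

```text
0.1 [ 0.7356 -0.1017  0.1   ] [ 0.7349 -0.2292  0.1   ]
0.15 [ 0.7222 -0.0973  0.15  ] [ 0.7215 -0.2193  0.15  ]
0.2 [ 0.7088 -0.0928  0.2   ] [ 0.7081 -0.2095  0.2   ]
0.25 [ 0.6953 -0.0883  0.25  ] [ 0.6947 -0.1996  0.25  ]
```

View pics/c4.png

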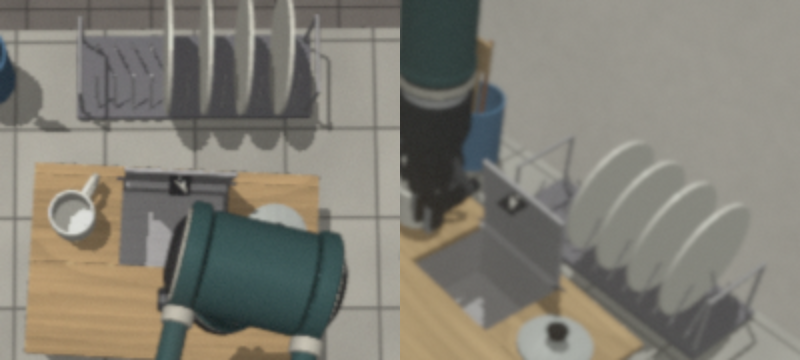

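Call:
step_arm(series=[-0.05, 0.012, 0, 0, -0.1, 0.025, 0, 0, -0.15, 0.037, 0, 0, -0.2, 0.049, 0, 0, -0.212, 0.049, 0, 0, -0.212, 0.049, 0, 0])

```text
time: 10.07
tool_pos: [0.7052, -0.0546, 0.2945]
tcp_rot: [-0.079, -3.137, 0.0]
wrist_force: [-0.3, 0.7, -0.0]
width: 0.153
grip_force: 0.0
```

```bash
python3 - <<'E'
from h import *
np.set_printoptions(precision=4,suppress=True)
s=monitor.read_state();print(s['time'],s['tool_pos'],s['wrist_force'])
for n in ('wrist','top'):
    p=shot(n);save(p,n+'5.png')
    print(n,[(np.round(r['point']),round(r['score'],2),onz(p,r['point'],.03)) for r in viewer.spot_point(p,'capsule_mid')[:6]])
    m=cv2.inRange(cv2.cvtColor(p['image'],cv2.COLOR_RGB2HSV),(105,110,30),(125,255,255))
    k,l,st,c=cv2.connectedComponentsWithStats(m)
    print([(st[i].tolist(),onz(p,c[i],.03)) for i in range(1,k) if st[i][4]>12])
E
```

```text
10.075 [ 0.7052 -0.0546  0.2945] [-0.2753  0.6928 -0.0416]
wrist [(array([237.,  55.]), 0.7, array([ 0.5683, -0.0951,  0.03  ])), (array([266., 165.]), 0.32, array([ 0.6982, -0.069 ,  0.03  ]))]
[([217, 42, 32, 30, 634], array([ 0.5678, -0.0986,  0.03  ])), ([466, 248, 63, 46, 705], array([0.8631, 0.2424, 0.03  ])), ([469, 262, 8, 9, 19], array([0.8571, 0.2138, 0.03  ])), ([507, 277, 19, 22, 127], array([0.8959, 0.284 , 0.03  ])), ([536, 280, 8, 10, 17], array([0.8909, 0.3148, 0.03  ])), ([526, 288, 8, 6, 13], array([0.9005, 0.3017, 0.03  ])), ([493, 292, 11, 9, 28], array([0.907, 0.258, 0.03 ])), ([520, 296, 16, 10, 49], array([0.9186, 0.3028, 0.03  ])), ([480, 298, 40, 39, 407], array([0.9493, 0.2612, 0.03  ])), ([503, 300, 7, 7, 16], array([0.9202, 0.2715, 0.03  ])), ([533, 302, 10, 8, 16], array([0.9271, 0.3192, 0.03  ])), ([508, 307, 10, 9, 24], array([0.9344, 0.2848, 0.03  ])), ([535, 306, 14, 10, 49], array([0.9355, 0.3267, 0.03  ])), ([520, 317, 9, 6, 25], array([0.9515, 0.3038, 0.03  ]))]
top [(array([377., 256.]), 0.66, array([ 0.3522, -0.271 ,  0.03  ]))]
[]
```

View pics/wrist5.png

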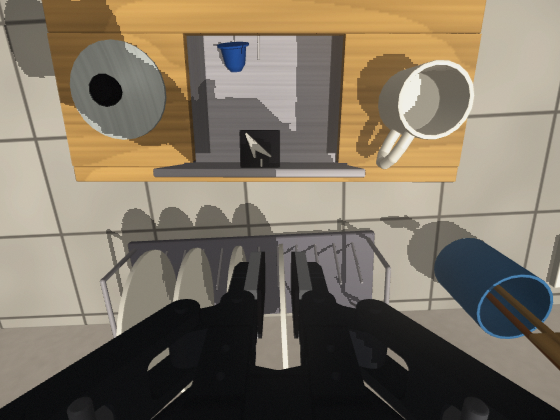

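```bash
python3 - <<'E'
from h import *
p=shot('wrist')
for z in (.03,.05,.08,.11,.125):
    w=onz(p,(233,57),z);print(z,w, 'px per 37mm',.037*p['intrinsics'][0][0]/np.linalg.norm(w-p['W'][:3,3]))
print(p['W'][:3,3])
E
```

```text
0.03 [ 0.56977526 -0.10018286  0.03      ] px per 37mm 28.333379223602783
0.05 [ 0.5726739  -0.09777649  0.05      ] px per 37mm 29.79179567055207
0.08 [ 0.57702188 -0.09416694  0.08      ] px per 37mm 32.28448591028374
0.11 [ 0.58136985 -0.09055739  0.11      ] px per 37mm 35.23239287109071
0.125 [ 0.58354383 -0.08875262  0.125     ] px per 37mm 36.917884941488175
[ 0.62898736 -0.05102682  0.43854991]
```

The capsule lies tilted inside the opening at (233,57), and the cover stands up along row 170. Its depth isn't clear from one view, so I'll take a second view shifted sideways and triangulate.

```bash
cat > b.py <<'E'
from h import *
import json,sys
np.set_printoptions(precision=4,suppress=True)
p=shot('wrist')
m=cv2.inRange(cv2.cvtColor(p['image'],cv2.COLOR_RGB2HSV),(105,110,30),(125,255,255));m[130:]=0
k,l,st,c=cv2.connectedComponentsWithStats(m);i=1+np.argmax(st[1:,4]);print(st[i],c[i])
o,d=ray(p,c[i]);open(sys.argv[1],'w').write(json.dumps([o.tolist(),d.tolist()]));cv2.imwrite('pics/'+sys.argv[1]+'.png',p['image'][:200,:,::-1])
E
python3 b.py r1
```

```text
[218  42  31  30 631] [234.2171  54.8605]
```

Call:
step_arm(series=[0, 0.05, 0, 0, 0, 0.1, 0, 0, 0, 0.1, 0, 0, 0, 0.1, 0, 0])

```text
time: 10.88
tool_pos: [0.7102, 0.045, 0.2968]
tcp_rot: [0.079, 3.14, -0.001]
wrist_force: [-0.5, 0.3, -0.2]
width: 0.15
grip_force: 0.0
```

```bash
python3 b.py r2; python3 - <<'E'
import json,numpy as np
(o1,d1),(o2,d2)=[map(np.array,json.load(open(f))) for f in('r1','r2')]
t=np.linalg.lstsq(np.c_[d1,-d2],o2-o1,rcond=None)[0];print(o1+d1*t[0],o2+d2*t[1])
E
```

```text
[131  41  33  31 610] [148.7934  54.7295]
[ 0.56781568 -0.09850784  0.03034256] [ 0.56860897 -0.09854689  0.03022818]
```

Call:
step_arm(series=[0, -0.05, 0, 0, 0.003, -0.1, 0, 0, 0.003, -0.1, 0, 0, 0.003, -0.1, 0.04, 0, 0.003, -0.1, 0.08, 0, 0.003, -0.1, 0.09, 0, 0.003, -0.1, 0.09, 0])

```text
time: 11.8
tool_pos: [0.7022, -0.0545, 0.206]
tcp_rot: [-0.08, -3.139, -0.0]
wrist_force: [0.9, 0.3, 0.2]
width: 0.152
grip_force: 0.0
```

```bash
python3 - <<'E'
import numpy as np
# tool-frame path of TCP: x_fwd offset, down; contact corner radius r
hx,hz=.684,.107
r=.100
for th in [1.45,1.3,1.1,.9,.7,.5,.3,.15,.05,0,-.04,-.058]:
    x=hx-r*np.cos(th)+.003*np.sin(th)+.011; z=hz+r*np.sin(th)+.003*np.cos(th); print(th,round(x,4),round(z,4))
from workcell import monitor
s=monitor.read_state();print(s['tool_pos'],s['wrist_force'])
E
```

```text
1.45 0.6859 0.2066
1.3 0.6711 0.2042
1.1 0.6523 0.1975
0.9 0.6352 0.1872
0.7 0.6204 0.1737
0.5 0.6087 0.1576
0.3 0.6004 0.1394
0.15 0.5966 0.1249
0.05 0.5953 0.115
0 0.595 0.11
-0.04 0.595 0.106
-0.058 0.595 0.1042
[ 0.70220105 -0.05449171  0.20602814] [0.89187787 0.25178041 0.22609871]
```

Call:
step_arm(series=[0.016, 0, 0, 0, 0.031, 0, 0.002, 0, 0.05, 0, 0.009, 0, 0.067, 0, 0.019, 0, 0.082, 0, 0.032, 0, 0.094, 0, 0.049, 0, 0.102, 0, 0.067, 0, 0.102, 0, 0.067, 0])

```text
time: 12.8
tool_pos: [0.5995, -0.0491, 0.1385]
tcp_rot: [-0.08, -3.139, -0.0]
wrist_force: [-0.2, -0.2, 1.9]
width: 0.15
grip_force: 1.0
```

Call:
step_arm(series=[0.004, 0, 0.01, 0, 0.007, 0, 0.02, 0, 0.007, 0, 0.027, 0, 0.007, 0, 0.031, 0, 0.007, 0, 0.034, 0, 0.007, 0, 0.036, 0, 0.007, 0, 0.036, 0])

```text
time: 13.68
tool_pos: [0.5956, -0.0491, 0.1116]
tcp_rot: [0.08, 3.136, -0.001]
wrist_force: [-14.6, 1.6, 41.5]
width: 0.151
grip_force: 20.6
```

Call:
step_arm(series=[0, 0, -0.004, 0, 0, 0, -0.008, 0, 0, 0, -0.012, 0])

```text
time: 14.05
tool_pos: [0.5937, -0.0489, 0.1151]
tcp_rot: [0.08, 3.14, -0.0]
wrist_force: [1.5, -0.9, 2.5]
width: 0.152
grip_force: 1.1
```

```bash
python3 - <<'E'
from h import *
np.set_printoptions(precision=4,suppress=True)
s=monitor.read_state();print(s['time'],s['tool_pos'],s['wrist_force'],s['torque'])
a=shot('wrist')['image'][:,:,::-1];b=shot('side')['image'][140:290,240:440,::-1]
cv2.imwrite('pics/c6.png',np.hstack([cv2.resize(a,(400,300)),cv2.resize(b,(400,300))]))
E
```

```text
14.05 [ 0.5937 -0.0489  0.1151] [ 1.5015 -0.8947  2.5361] [ 0.0092 -0.2743 -0.0653]
```

View pics/c6.png

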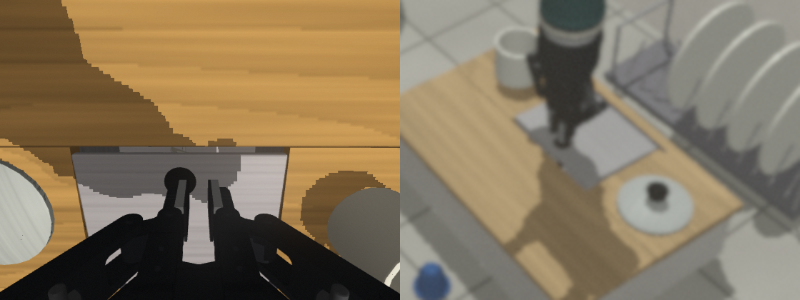

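Call:
step_arm(series=[0.005, -0.006, -0.001, 0, 0.01, -0.012, -0.001, 0, 0.01, -0.012, 0.002, 0, 0.01, -0.012, 0.002, 0])

```text
time: 14.65
tool_pos: [0.5818, -0.0609, 0.1125]
tcp_rot: [-0.08, -3.138, 0.001]
wrist_force: [-1.3, -0.9, 2.7]
width: 0.151
grip_force: 1.2
```

```bash
python3 - <<'E'
from h import *
np.set_printoptions(precision=4,suppress=True)
s=monitor.read_state();print(s['time'],s['tool_pos'],s['wrist_force'],s['torque'])
p=shot('wrist');cv2.imwrite('pics/c7.png',cv2.resize(p['image'][180:300,80:420,::-1],None,fx=2.3,fy=2.3))
E
```

```text
14.65 [ 0.5818 -0.0609  0.1125] [-1.2566 -0.856   2.7047] [-0.2506  0.1883  0.0154]
```

View pics/c7.png

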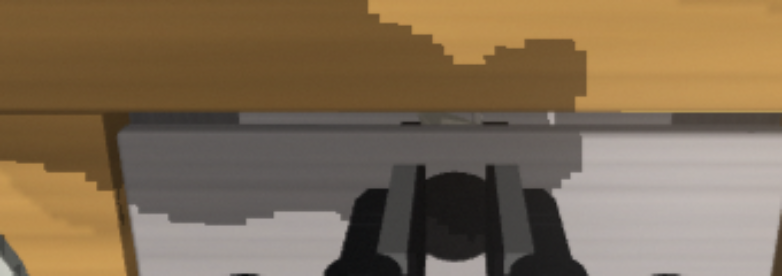

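The cover is nearly shut and I can see nothing caught in the gap. The mark is centred between the fingers, so I'll press in small guarded steps.

Call:
step_arm(series=[0, 0, 0.001, 0, 0, 0, 0.002, 0, 0, 0, 0.003, 0, 0, 0, 0.003, 0])

```text
time: 15.2
tool_pos: [0.5828, -0.0603, 0.1103]
tcp_rot: [-0.08, -3.14, 0.0]
wrist_force: [-2.4, -0.3, 3.6]
width: 0.149
grip_force: 1.7
```

Call:
step_arm(series=[0, 0, 0.001, 0, 0, 0, 0.002, 0, 0, 0, 0.003, 0, 0, 0, 0.003, 0])

```text
time: 15.7
tool_pos: [0.583, -0.0602, 0.107]
tcp_rot: [0.08, 3.141, 0.0]
wrist_force: [-1.5, -0.1, 2.2]
width: 0.148
grip_force: 1.4
```

Call:
step_arm(series=[0, 0, 0.001, 0, 0, 0, 0.002, 0, 0, 0, 0.002, 0, 0, 0, 0.002, 0])

```text
time: 16.2
tool_pos: [0.5831, -0.0603, 0.1053]
tcp_rot: [0.08, 3.14, 0.0]
wrist_force: [-1.9, 0.5, 3.2]
width: 0.146
grip_force: 1.4
```

Call:
step_arm(series=[0, 0, 0.001, 0, 0, 0, 0.002, 0, 0, 0, 0.002, 0])

```text
time: 16.58
tool_pos: [0.5832, -0.0603, 0.1043]
tcp_rot: [0.08, 3.14, 0.0]
wrist_force: [-4.6, -0.4, 8.0]
width: 0.15
grip_force: 4.2
```

Call:
step_arm(series=[0, 0, -0.004, 0, 0, 0, -0.008, 0, 0, 0, -0.012, 0, 0, 0, -0.012, 0])

```text
time: 17.08
tool_pos: [0.5833, -0.0604, 0.1154]
tcp_rot: [0.08, 3.14, -0.0]
wrist_force: [-0.6, -0.2, -0.2]
width: 0.149
grip_force: 0.0
```

Contact is gone at 5 mm above flush, so the cover has latched. I'll retreat up and back, then verify.

Call:
step_arm(series=[0, 0, -0.03, 0, 0.03, 0, -0.08, 0, 0.08, 0, -0.13, 0, 0.12, 0, -0.18, 0, 0.12, 0, -0.18, 0, 0.12, 0, -0.18, 0])

```text
time: 17.82
tool_pos: [0.4635, -0.0543, 0.2956]
tcp_rot: [0.08, 3.139, -0.0]
wrist_force: [0.5, 0.2, -0.6]
width: 0.15
grip_force: 0.0
```

```bash
python3 - <<'E'
from h import *
np.set_printoptions(precision=4,suppress=True)
s=monitor.read_state();print(s['time'],s['tool_pos'],s['wrist_force'])
for i in range(8): p=shot('side')
q=cv2.imread('pics/side0.png')[:,:,::-1]
for l in ('press_spot','kettle_lid','espresso_cup','basin','tumbler','saucer','soap','capsule_mid'):print(l,[(np.round(r['point']),round(r['score'],2)) for r in viewer.spot_point(p,l)[:5]])
d=np.abs(p['image'].astype(int)-q).max(2)
print('cover diff',d[185:225,305:362].mean(),d[185:225,305:362].max(), 'lid',d[225:260,348:388].mean(),'cup',d[155:185,285:322].mean())
w=shot('wrist');print([(np.round(r['point']),round(r['score'],2),onz(w,r['point'],.11)) for r in viewer.spot_point(w,'press_spot')[:2]])
E
```

```text
17.825 [ 0.4635 -0.0543  0.2956] [ 0.543   0.2478 -0.6438]
press_spot [(array([320., 212.]), 0.8)]
kettle_lid [(array([367., 246.]), 0.85)]
espresso_cup [(array([297., 175.]), 0.71), (array([198., 138.]), 0.62)]
basin [(array([197., 137.]), 0.82)]
tumbler [(array([432., 339.]), 0.71)]
saucer [(array([392., 402.]), 0.9)]
soap [(array([155., 183.]), 0.66), (array([349., 194.]), 0.38), (array([332., 206.]), 0.17)]
capsule_mid [(array([308., 344.]), 0.64), (array([262., 305.]), 0.58), (array([232., 261.]), 0.42)]
cover diff 4.565789473684211 8 lid 4.683571428571429 cup 27.85855855855856
[(array([275., 288.]), 0.8, array([ 0.5894, -0.0631,  0.11  ]))]
```

```bash
python3 -c "
from workcell import job
print(job.finish_job())"
```

```text
the job is handed in; nothing more can be done
None
```

The cover popped open, the blue capsule was swept into the bin, and the cover is latched shut and flush again; I handed the job in at about 18 s. My first closing push met about 41 N at the fingertips, so I backed off and closed it gently on a second try. I never found what caused it.

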